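# Lock the board fixture: line up the slotted disc, push the bar through

## Robot

A 6-joint arm with a two-finger parallel gripper is mounted at the origin on the work surface. World frame = base frame: x ahead of the robot, y to its left, z up, the work surface at z = 0. Lengths are in m, angles in rad, forces in N, time in s.
With the tool pointing down it reaches from about 0.375 to 0.75 m from the base axis. Payload 9 kg.
Tool frame: the origin (TCP) lies at the very end of the fingers, on their centre line; the grasp point (between the pads) lies 19 mm behind it; x points along the fingers, y is the direction in which the jaws open and shut, and the axes are right-handed (so a half turn about x gives the same grasp; the last joint's range is limited). The gripper opens to 85 mm and grips with 20 to 120 N. Pads are 22 mm wide; open, the fingers measure 114 mm over their backs; the gripper's body (76 mm by 85 mm) begins 54 mm behind the grasp point. The pads swing forward as they close: fully open they stand 13 mm farther back than shut.
Start: joints at [-1.411, 0.104, 0.097, 1.564, 0, 1.353], TCP at [0.221, -0.558, 0.231] pointing down, gripper open.
Joint ranges: [-2.99, 2.99], [-0.84, 1.86], [-1.1, 1.16], [-1.84, 2.11], [-1.51, 1.56], [-3.14, 3.14]. Speed limits (rad/s): [2.22, 2.22, 2.57, 3.14, 3.14, 3.14].

## Interface

Orientations are given as a rotation vector (axis times angle).
In Python, from station import robot gives the robot as it stands.
- The arm moves only by the tool carry_out, never from a script. Its argument "targets" is a list of rows, each a list of 7 numbers: the closure, from -1 (fully open) to 1 (shut), then the shift along the tool's x, y, z in m, then the turn, a rotation vector about the tool's x, y, z in degrees. In form: [[hand, x, y, z, wx, wy, wz], ...]. A call has 1 to 8 rows; each row is the pose to reach, as a shift and turn from the pose commanded when the call began, along the tool's axes at that moment; what a row does not reach only later rows make up. A row lasts 1/8 s, in which the tool goes at most 62.5 mm and 10.7 degrees, less where a joint would pass 70% of its speed; a pose out of reach is approached as far as the arm can. A call with a gripper value outside its range is refused whole. The fingers move at their own pace and stop on an object; the grip force is fixed at half the most. Time passes only in rows, so rows that repeat a pose let the fingers close. It gives the time, the measured TCP pose, the force and the opening at its end, in the units of the state.
- robot.observe(): the state, without advancing time (a new reading comes with each control period).
- robot.snapshot(name): name is "scene" or "top"; returns a dict with "image" (420x560x3 uint8, blue, green, red), "camera_matrix" (3x3 intrinsics, pixels), "xyz" and "attitude" of the camera in the world. Camera axes: x right, y down, z forward; pixel columns grow to the right and rows downward; lengths in m; the calibration is good to about 2 mm. A picture is of the moment at which its call begins. There is no depth.
- robot.hand_in(): hands the job in, once; it reports no verdict.
Trained networks look in a picture, given as the dict that the camera call returned (one of the last four; its "shot" number tells which), for a name from the list of things; names that differ only in an ending like _2 or _b are one class to them, and where a whole thing is asked for, a point or a joint stands for the part that bears it (a point fixed in the world has none). Each returns a list of dicts, best first, with "confidence" (0 to 1); they miss things now and then, are a little off and sometimes report something else, mostly with a low value. They report only what shows in the picture. A call takes as long as a camera call.
- robot.cut_out(thing, picture): "region" (420x560 bool, what is visible of it) and "extent" ([left, top, width, height] in pixels, round what is visible of it).
The state is a dict: "time_s": time; "joints": joint angles; "joint_vel": joint speeds; "joint_efforts": joint torques, N m; "position": TCP position; "tool_rot": TCP orientation; "contact_force": force on the tool from outside, world axes, zero at the start; "wrist_torque": the same for the moment, N m; "gripper_width": finger opening in m.
Only numpy, scipy, OpenCV 4.12 (cv2) and the standard library are available. Lean on these libraries where they do the work, as an engineer would, in place of code of your own. Each camera call takes 0.05 s, during which the arm holds its last target. There are 200 camera calls.

## Task

Lock the circuit board in its fixture: with a fingertip, turn the blue slotted disc until its slot lines up with the steel locking bar, then push the red pusher so that the bar slides right through the disc and is fully home between the keeper jaws. It is all done by pushing: do not pick up, shift or knock over the screwdriver, the flux bottle or the parts cup, and finish clear of everything.

Things in the scene. Friction and masses are not known exactly. Their poses are not given: they have to be found in the camera images.
- fixture: aluminium base plate 500 x 150 x 12 mm, fixed to the bench. Origin on the bench, on the bar's centre line; x: the way the bar is pushed (roughly to the robot's right, up to 0.3 rad off); y: roughly away from the robot. Plate from x = -200 to 300 mm, bar channel (44 mm wide, top 40 mm above the bench) -165 to 42, disc axis at x = 110, framed board (26 mm high) 207 to 292
- disc (a joint): angle (rad) of the blue disc, counterclockwise from above; 0 or pi: slot along the bar. Starts 0.55 rad or more out of line. Turns both ways, stays where left, takes about 3 N at a notch. Vertical axis, 120 mm across, top 46 mm above the bench. A slot 26 mm wide with yellow floor, mouths flared to 38 mm, runs right across it
- slot (a point): on the disc's axis, at its top (46 mm above the bench); x along the slot, y towards one of two blind rim notches that take a fingertip: on the two sides of the disc, at right angles to the slot, each 48 mm wide with parallel walls 28 mm high, reaching from the rim inward to 34 mm off the axis; black floor 18 mm above the bench
- bar (a joint): travel (m) of the locking bar along the fixture's x: 0 to 0.005 at the start, clear of the disc; 0.155 at its stop, fully home. Steel, 18 mm wide, 19 to 39 mm above the bench, tapered nose. The disc stops it if the slot is more than about 0.15 rad out of line. Takes about 4 N; stays where left
- push_face (a point): centre of the flat upright back face of the red pusher, a wedge fixed on the bar's tail: face 92 mm wide across the bar, 41 to 77 mm above the bench, this point 59 mm. Push it along the fixture's x. The wedge slopes down ahead of the face over 62 mm and rides above the channel
- bar_tip (a point): middle of the top edge of the bar's nose, 39 mm above the bench; at the start it is 68 mm (less the bar's travel) from the disc's axis
- keeper (a point): middle between the two dark keeper jaws (24 mm long, 24 mm apart), at their top, 46 mm above the bench and 80 mm beyond the disc's axis; the bar's nose ends between them
- screwdriver: bystander: loose orange-handled screwdriver 170 mm long lying on the bench beyond the fixture; leave alone
- flux_bottle: bystander: loose white bottle, 38 mm across, 85 mm high, standing beyond the fixture; leave alone. Origin at the centre of its underside
- parts_cup: bystander: loose yellow cup, 60 mm across, 45 mm high, standing beyond the fixture, near the pusher's end; leave alone. Origin at the centre of its underside

How it is judged:
By the outcome, as a careful person would: the job done as asked, in the order asked, and still so for the second after the job is handed in, with the robot touching nothing.
It also fails if it takes over 54 s, if anything falls off the work surface, if the arm or the gripper's body presses on something with over 40 N, if the wrist force passes 120 N, or if a joint passes its speed limit or range.

## Working session

There is one attempt and no reset: what is moved stays moved. The work goes in short steps, Python scripts to look and compute and a tool call to move; the robot and the scene stay as the last step left them, time stands still between calls to the robot, and variables do not carry over. Pictures are saved under pics/ and viewed, about 8 in all and at most 12, crops included, and the job is handed in when it is done.

Besides the shell and the picture viewer there is one more tool, called after "Call:" as name(argument=value, ...) on one line, values as JSON. carry_out: Moves the arm, as the interface text tells. Its arguments: {"type":"object","properties":{"targets":{"type":"array"}},"required":["targets"]}

```bash
mkdir -p pics
cat > h.py <<'E'
import numpy as np, cv2
from scipy.spatial.transform import Rotation as R
from station import robot
def att(s):
    a=np.array(s["attitude"],float)
    return a if a.shape==(3,3) else R.from_rotvec(a).as_matrix()
def ray(s,uv):
    K=np.array(s["camera_matrix"]);return att(s)@np.linalg.solve(K,[uv[0],uv[1],1.])
def at_z(s,uv,z):
    d=ray(s,uv);c=np.array(s["xyz"]);return c+d*(z-c[2])/d[2]
def proj(s,p):
    K=np.array(s["camera_matrix"]);q=K@(att(s).T@(np.array(p)-s["xyz"]));return q[:2]/q[2]
E
python3 - <<'E'
from h import *
for n in("scene","top"):
    s=robot.snapshot(n);cv2.imwrite(f"pics/{n}0.png",s["image"]);print(n,s["xyz"],s["attitude"],s["camera_matrix"])
    for t in["fixture","disc","push_face","bar","screwdriver","flux_bottle","parts_cup"]:
        r=robot.cut_out(t,s)
        if r:
            m=r[0]["region"];ys,xs=np.nonzero(m);print(t,r[0]["confidence"],r[0]["extent"],xs.mean(),ys.mean())
print(robot.observe())
E
```

```text
scene [1.14984412 0.36435938 0.51004111] [-1.21339598 -2.10642783  1.12923705] [[382.13560936   0.         277.43645008]
 [  0.         382.13560936 206.64888065]
 [  0.           0.           1.        ]]
fixture 0.87 [158.6, 165.3, 211.6, 108.6] 269.29654461062404 218.8997421351212
disc 0.6 [210.2, 180.5, 48.9, 39.0] 234.0842105263158 199.41609907120744
push_face 0.91 [258.9, 203.9, 96.1, 41.0] 321.9739069111425 222.48589562764457
bar 0.97 [255.1, 205.0, 97.8, 38.9] 321.1668956043956 222.00824175824175
screwdriver 0.86 [211.0, 240.6, 60.4, 42.6] 252.67924528301887 268.3716981132076
flux_bottle 0.63 [149.2, 197.5, 24.9, 39.0] 160.23283082077052 217.1172529313233
parts_cup 0.98 [311.0, 266.4, 36.9, 45.0] 328.993091537133 289.3816925734024
top [0.58127306 0.00538601 0.96281542] [-2.19604103  2.19941431  0.010003  ] [[443.51086832   0.         275.12925605]
 [  0.         443.51086832 203.91216917]
 [  0.           0.           1.        ]]
fixture 0.92 [192.4, 182.9, 240.8, 79.3] 314.3267070008643 222.97999753055933
disc 0.93 [312.1, 195.5, 61.4, 56.5] 342.32107279693486 224.191954022
[... 372 characters left out ...]
76877762 150.89248895434463
{'time_s': 0.8, 'joints': array([-1.41069831e+00,  1.04123140e-01,  9.72962653e-02,  1.56395685e+00,
       -1.54370553e-05,  1.35312933e+00]), 'joint_vel': array([ 0.00048968, -0.00080538,  0.0005548 , -0.0005315 , -0.00082142,
       -0.00093708]), 'joint_efforts': array([ 4.29845866e-03, -5.56710148e+01,  5.03751826e+01, -1.10659860e-04,
       -2.01668072e-04, -4.51974586e-05]), 'position': array([ 0.22132955, -0.55768786,  0.23131507]), 'tool_rot': array([ 2.01477972,  0.38513845, -2.01481212]), 'contact_force': array([-0.70550776, -0.50860305, -0.04340697]), 'wrist_torque': array([-0.05835901,  0.03870328, -0.03291724]), 'gripper_width': 0.08527069109302762}
```

Run:
```python
import cv2
a=cv2.imread("pics/top0.png")[125:275,170:450];cv2.imwrite("pics/topc.png",cv2.resize(a,None,fx=2.85,fy=2.85,interpolation=cv2.INTER_CUBIC))
a=cv2.imread("pics/scene0.png")[150:310,140:370];cv2.imwrite("pics/scenec.png",cv2.resize(a,None,fx=3.4,fy=3.4,interpolation=cv2.INTER_CUBIC))
```

```text
(no output)
```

View pics/topc.png

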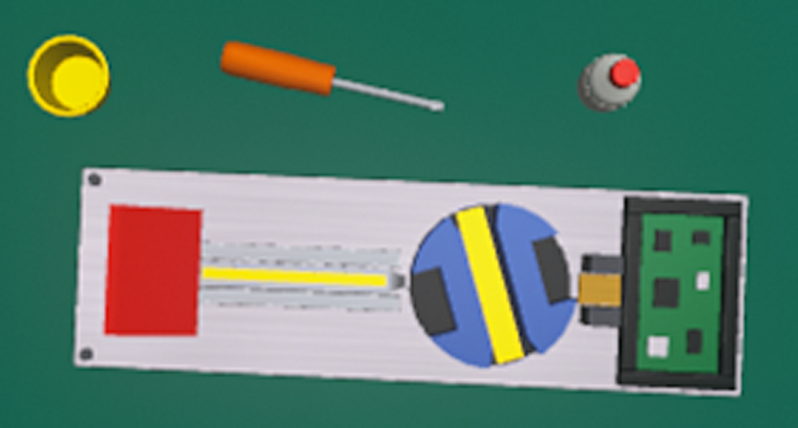

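View pics/scenec.png

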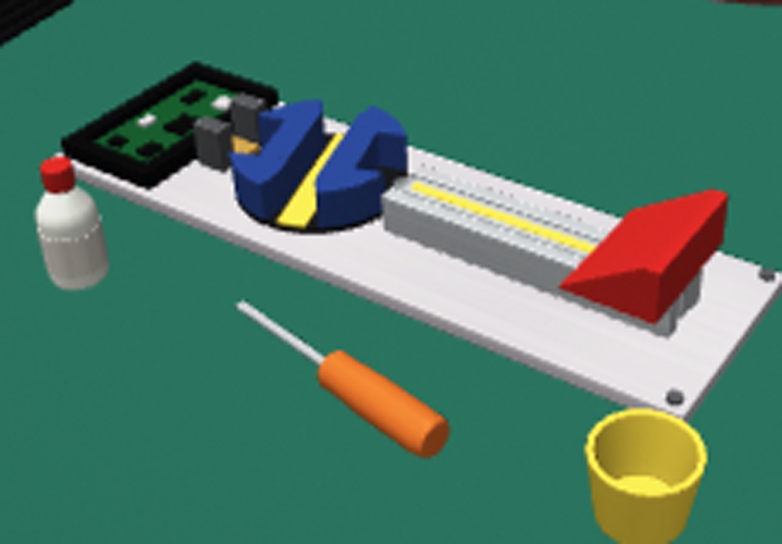

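Top crop (2.85x, offset 170,125): the disc centre is near (492,285) and the slot runs (470,210)–(510,360), so it must turn about 73° CCW. A notch faces the bar at (435,300). The red pusher's face is at x≈105, and the bystanders stand along the top edge. The scene crop agrees.

```bash
cat >> h.py <<'E'
def masks(s):
    h=cv2.cvtColor(s["image"],cv2.COLOR_BGR2HSV)
    H,S,V=[h[...,i].astype(int) for i in range(3)]
    return dict(blue=(H>105)&(H<128)&(S>110)&(V>60),yel=(H>22)&(H<34)&(S>150)&(V>120),red=((H<6)|(H>174))&(S>150)&(V>90))
def big(m):
    n,l,st,c=cv2.connectedComponentsWithStats(m.astype(np.uint8));return [l==i for i in np.argsort(-st[1:,4])+1 if st[i,4]>25]
def line(m,s,z):
    ys,xs=np.nonzero(m);P=np.array([at_z(s,(x,y),z)[:2] for x,y in zip(xs,ys)]);c=P.mean(0);d=np.linalg.svd(P-c)[2][0];return c,d
E
cat > m.py <<'E'
from h import *
s=robot.snapshot("top");M=masks(s)
b=M["blue"];ys,xs=np.nonzero(b);k=(abs(xs-342)<40)&(abs(ys-224)<40)
(c,r)=cv2.minEnclosingCircle(np.c_[xs,ys][k].astype(np.float32));print("disc circ",c,r,at_z(s,c,.046))
C=at_z(s,c,.046)[:2]
for m in big(M["yel"]):
    ce,d=line(m,s,.039); print("yel",m.sum(),ce,np.degrees(np.arctan2(d[1],d[0])))
m=big(M["red"])[0]
q=cv2.boxPoints(cv2.minAreaRect(np.argwhere(m)[:,::-1].astype(np.float32)))
for p in q: print("red",p,at_z(s,p,.077)[:2],at_z(s,p,.041)[:2])
for p in [(83,170),(748,196),(741,394),(75,365)]:
    print("plate",at_z(s,(p[0]/2.85+170-.3,p[1]/2.85+125-.3),.012)[:2])
s=robot.snapshot("scene");b=masks(s)["blue"];m=big(b);print([x.sum() for x in m])
h=(C[0],C[1],.046)
# check of disc in scene: project circle at z .046 and compare with blue extent
T=np.linspace(0,2*np.pi,200);P=np.array([proj(s,(C[0]+.06*np.cos(t),C[1]+.06*np.sin(t),.046)) for t in T]);print("scene pred",P.min(0),P.max(0))
ys,xs=np.nonzero(np.any(m[:3],axis=0));print("scene seen",xs.min(),ys.min(),xs.max(),ys.max())
o=robot.observe();Rm=R.from_rotvec(o["tool_rot"]).as_matrix();print(Rm.round(3),np.linalg.norm(o["position"][:2]))
E
python3 m.py
```

```text
disc circ (342.6635437011719, 224.7561492919922) 29.016311645507812 [ 0.55570863 -0.10767913  0.046     ]
yel 557 [0.70741496 0.2025381 ] 91.20604680690779
yel 525 [ 0.55602541 -0.10641355] -164.73946325526384
yel 196 [0.56186323 0.03673574] -92.57905747729086
yel 38 [0.1511269  0.60032515] 78.89106974827922
red [206.28249 241.78557] [0.52260121 0.16852706] [0.52021675 0.17515719]
red [208.32991 196.74226] [0.61290212 0.16455217] [0.61418754 0.17102076]
red [239.99178 198.18144] [0.60987321 0.10081846] [0.61103553 0.10469689]
red [237.94435 243.22475] [0.51976582 0.1049007 ] [0.51726613 0.10894503]
plate [0.64201999 0.19688182]
plate [ 0.62109417 -0.3015613 ]
plate [ 0.47381474 -0.29523224]
plate [0.49468448 0.20265149]
[np.int64(572), np.int64(483)]
scene pred [207.91184529 178.80441395] [260.10445881 206.24916075]
scene seen 207 180 258 216
[[-0.     0.369 -0.929]
 [-0.    -0.929 -0.369]
 [-1.     0.     0.   ]] 0.6000253525271387
```

Call:
carry_out(targets=[[1, 0.03, -0.04, -0.055, -10, 0, 0], [1, 0.06, -0.08, -0.11, -20, 0, 0], [1, 0.09, -0.12, -0.165, -30, 0, 0], [1, 0.11, -0.155, -0.215, -40, 0, 0], [1, 0.11, -0.19, -0.265, -50, 0, 0], [1, 0.11, -0.225, -0.315, -60, 0, 0], [1, 0.11, -0.26, -0.365, -70, 0, 0], [1, 0.11, -0.295, -0.415, -80, 0, 0]])

```text
time_s: 1.9
position: [0.4829, -0.1534, 0.1217]
tool_rot: [1.054, 1.3, -1.054]
contact_force: [0.2, -1.7, 0.2]
gripper_width: 0.0
```

```bash
cat > t.py <<'E'
# usage: t.py x y z yaw(tool y, deg) -> row numbers from present measured pose
import sys;from h import *
o=robot.observe();Rm=R.from_rotvec(o["tool_rot"]).as_matrix();yw=np.degrees(np.arctan2(Rm[1,1],Rm[0,1]))
print("t",o["time_s"],"pos",o["position"].round(4),"yaw",yw.round(2),"F",o["contact_force"].round(1),"w",round(o["gripper_width"],4),"j",o["joints"].round(2))
def row(x,y,z,yaw): 
    d=Rm.T@(np.array([x,y,z])-o["position"]);w=R.from_matrix(Rm.T@np.array([[0,np.cos(np.radians(yaw)),np.sin(np.radians(yaw))],[0,np.sin(np.radians(yaw)),-np.cos(np.radians(yaw))],[-1,0,0]])).as_rotvec(degrees=True)
    print([1]+[float(v) for v in d.round(4)]+[float(v) for v in w.round(1)])
if __name__=="__main__":
    a=list(map(float,sys.argv[1:]))
    for i in range(0,len(a),4): row(*a[i:i+4])
E
python3 t.py .5433 -.0624 .12 15.3 .5433 -.0624 .024 15.3
```

```text
t 1.9 pos [ 0.4829 -0.1534  0.1217] yaw 11.97 F [ 0.2 -1.7  0.2] w 0.0 j [-0.57 -0.18 -0.38  1.37 -0.    0.8 ]
[1, 0.0017, 0.0779, -0.0765, -3.3, 0.0, -0.0]
[1, 0.0977, 0.0778, -0.0765, -3.3, 0.0, -0.0]
```

Call:
carry_out(targets=[[1, 0, 0, 0, 0, 0, 0], [1, 0, 0, 0, 0, 0, 0]])

```text
time_s: 2.15
position: [0.482, -0.1551, 0.1215]
tool_rot: [1.058, 1.298, -1.059]
contact_force: [0.2, -1.0, 1.0]
gripper_width: 0.0001
```

```bash
python3 t.py .5433 -.0624 .12 15.3 .5433 -.0624 .024 15.3
```

```text
t 2.15 pos [ 0.482  -0.1551  0.1215] yaw 11.64 F [ 0.2 -1.   1. ] w 0.0001 j [-0.57 -0.18 -0.38  1.37 -0.    0.8 ]
[1, 0.0014, 0.0788, -0.0785, -3.7, 0.0, 0.0]
[1, 0.0974, 0.0788, -0.0785, -3.7, 0.0, 0.0]
```

Call:
carry_out(targets=[[1, 0, 0.04, -0.04, -2, 0, 0], [1, 0.001, 0.079, -0.0785, -3.7, 0, 0], [1, 0.02, 0.079, -0.0785, -3.7, 0, 0], [1, 0.02, 0.079, -0.0785, -3.7, 0, 0], [1, 0.02, 0.079, -0.0785, -3.7, 0, 0]])

```text
time_s: 2.78
position: [0.5429, -0.0639, 0.1016]
tool_rot: [1.011, 1.323, -1.012]
contact_force: [0.6, 0.5, 0.2]
gripper_width: 0.0001
```

```bash
python3 t.py .5433 -.0624 .024 15.3
python3 - <<'E'
from h import *
s=robot.snapshot("scene");a=s["image"][130:260,170:330];cv2.imwrite("pics/s1.png",cv2.resize(a,None,fx=4,fy=4,interpolation=cv2.INTER_CUBIC))
E
```

```text
t 2.775 pos [ 0.5429 -0.0639  0.1016] yaw 15.19 F [0.6 0.5 0.2] w 0.0001 j [-0.36 -0.04 -0.29  1.33 -0.    0.95]
[1, 0.0776, 0.0008, -0.0014, -0.1, 0.0, 0.0]
```

View pics/s1.png

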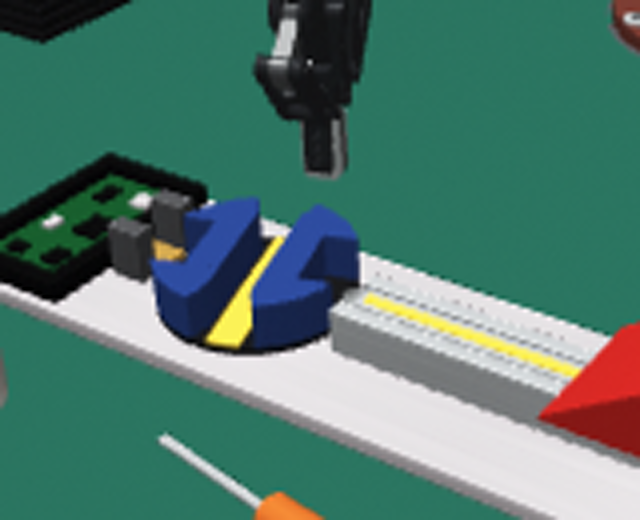

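The picture shows the shut fingertip at crop (323,175), standing above the bar-side notch (335,275), with the disc unmoved. Next I lower it.

Call:
carry_out(targets=[[1, 0.035, 0.001, -0.001, 0, 0, 0], [1, 0.055, 0.001, -0.001, 0, 0, 0], [1, 0.068, 0.001, -0.001, 0, 0, 0], [1, 0.077, 0.001, -0.001, 0, 0, 0], [1, 0.077, 0.001, -0.001, 0, 0, 0], [1, 0.077, 0.001, -0.001, 0, 0, 0]])

```text
time_s: 3.58
position: [0.5447, -0.0613, 0.0252]
tool_rot: [1.01, 1.323, -1.009]
contact_force: [-0.4, -0.1, 0.6]
gripper_width: -0.0
```

```bash
cat > plan.py <<'E'
import sys;from t import *
C=np.array([.5557,-.1077])
off=float(sys.argv[1])
for th in map(float,sys.argv[2:]): # slot world-angle of the notch used
    a=np.radians(th);p=C+.047*np.array([np.cos(a),np.sin(a)])+off*np.array([-np.sin(a),np.cos(a)])
    row(p[0],p[1],.0245,th-90)
E
python3 plan.py .0095 105 110 117 124 131 138 145 152 159 166 173 177.5
```

```text
t 3.575 pos [ 0.5447 -0.0613  0.0252] yaw 15.35 F [-0.4 -0.1  0.6] w -0.0 j [-0.35  0.02 -0.37  1.18 -0.    0.95]
[1, 0.0007, -0.0109, 0.0006, 0.4, 0.0, -0.0]
[1, 0.0007, -0.015, 0.0016, -4.6, 0.0, -0.0]
[1, 0.0007, -0.0205, 0.0036, -11.6, 0.0, -0.0]
[1, 0.0007, -0.0257, 0.0062, -18.6, 0.0, -0.0]
[1, 0.0007, -0.0306, 0.0094, -25.6, 0.0, -0.0]
[1, 0.0007, -0.0351, 0.0132, -32.6, 0.1, -0.0]
[1, 0.0007, -0.039, 0.0176, -39.6, 0.1, -0.0]
[1, 0.0007, -0.0424, 0.0223, -46.6, 0.1, -0.0]
[1, 0.0007, -0.0452, 0.0275, -53.6, 0.1, -0.0]
[1, 0.0007, -0.0473, 0.0329, -60.6, 0.1, -0.0]
[1, 0.0007, -0.0488, 0.0386, -67.6, 0.1, -0.0]
[1, 0.0007, -0.0494, 0.0423, -72.1, 0.1, -0.0]
```

Call:
carry_out(targets=[[1, 0.0005, -0.011, 0.0005, 0, 0, 0], [1, 0.0005, -0.015, 0.0015, -4.5, 0, 0], [1, 0.0005, -0.0205, 0.0035, -11.5, 0, 0], [1, 0.0005, -0.0255, 0.006, -18.5, 0, 0], [1, 0.0005, -0.0305, 0.0095, -25.5, 0, 0], [1, 0.0005, -0.035, 0.013, -32.5, 0, 0], [1, 0.0005, -0.039, 0.0175, -39.5, 0, 0], [1, 0.0005, -0.039, 0.0175, -39.5, 0, 0]])

```text
time_s: 4.58
position: [0.5109, -0.0887, 0.0243]
tool_rot: [0.481, 1.516, -0.482]
contact_force: [-0.5, -0.0, -0.7]
gripper_width: 0.0
```

```bash
python3 plan.py .0095 145 152 159 166 173 177.5
python3 - <<'E'
from h import *
s=robot.snapshot("top")
for m in big(masks(s)["yel"]):
    ce,d=line(m,s,.039); print("yel",m.sum(),ce,np.degrees(np.arctan2(d[1],d[0])))
a=s["image"][165:285,290:410];cv2.imwrite("pics/t2.png",cv2.resize(a,None,fx=4,fy=4,interpolation=cv2.INTER_CUBIC))
E
```

```text
t 4.575 pos [ 0.5109 -0.0887  0.0243] yaw 54.77 F [-0.5 -0.  -0.7] w 0.0 j [-0.42 -0.07 -0.46  1.18 -0.    0.19]
[1, -0.0002, 0.0006, 0.0006, -0.2, 0.0, 0.0]
[1, -0.0002, -0.0051, 0.0021, -7.2, 0.0, 0.0]
[1, -0.0002, -0.0105, 0.0043, -14.2, 0.0, 0.0]
[1, -0.0002, -0.0156, 0.0072, -21.2, 0.0, 0.0]
[1, -0.0002, -0.0203, 0.0106, -28.2, 0.0, 0.0]
[1, -0.0002, -0.0231, 0.0132, -32.7, 0.0, 0.0]
yel 580 [0.70785158 0.20271261] 79.55389776793643
yel 225 [ 0.57612246 -0.07892168] 59.06969690377357
yel 191 [0.56197596 0.03752938] -92.48462343570348
yel 178 [0.16472275 0.58233149] 124.00039870890554
```

View pics/t2.png

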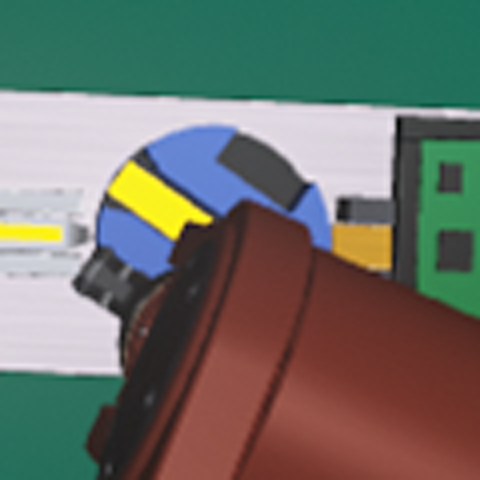

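The top picture shows the arm over the lower right, and the slot (100,190)–(210,230) turned to about 35° short of the bar. I keep turning, then back off inside the notch, lift and measure.

Call:
carry_out(targets=[[1, 0, -0.005, 0.002, -7, 0, 0], [1, 0, -0.0105, 0.0045, -14, 0, 0], [1, 0, -0.0155, 0.007, -21, 0, 0], [1, 0, -0.02, 0.0105, -28, 0, 0], [1, 0, -0.0225, 0.0125, -31.5, 0, 0], [1, 0, -0.0225, 0.0125, -31.5, 0, 0], [1, 0, -0.0225, 0.0125, -31.5, 0, 0]])

```text
time_s: 5.5
position: [0.5085, -0.1139, 0.024]
tool_rot: [0.052, 1.57, -0.052]
contact_force: [0.5, 1.1, 0.3]
gripper_width: -0.0003
```

```bash
python3 plan.py .0095 177.5; python3 plan.py 0.001 177.5;  python3 - <<'E'
from h import *
for n in("top","scene"):
  s=robot.snapshot(n)
  for m in big(masks(s)["yel"]):
    ce,d=line(m,s,.02); print(n,"yel",m.sum(),ce,np.degrees(np.arctan2(d[1],d[0])))
E
```

```text
t 5.5 pos [ 0.5085 -0.1139  0.024 ] yaw 86.21 F [0.5 1.1 0.3] w -0.0003 j [-0.47 -0.07 -0.45  1.18 -0.   -0.41]
[1, -0.0005, -0.0013, -0.0001, -1.3, 0.0, 0.0]
t 5.5 pos [ 0.5085 -0.1139  0.024 ] yaw 86.21 F [0.5 1.1 0.3] w -0.0003 j [-0.47 -0.07 -0.45  1.18 -0.   -0.41]
[1, -0.0005, 0.0072, -0.0003, -1.3, 0.0, 0.0]
top yel 583 [0.71045024 0.20681406] 80.96412523450054
top yel 404 [ 0.55725495 -0.09162276] -95.16683019948508
top yel 191 [0.56157908 0.03819046] -92.48462343570348
top yel 190 [0.15599435 0.59377078] 123.31473837474343
scene yel 1121 [0.70301712 0.19839766] 19.87326710571298
scene yel 77 [0.54000623 0.02645791] 87.32884403830302
scene yel 29 [ 0.56251797 -0.06213873] 36.087712683396404
```

Call:
carry_out(targets=[[1, 0, -0.001, 0, -1.5, 0, 0], [1, 0, -0.002, 0, -1.5, 0, 0], [1, 0, -0.002, 0, -1.5, 0, 0], [1, 0, 0.006, 0, -1.5, 0, 0], [1, 0, 0.006, 0, -1.5, 0, 0], [1, -0.045, 0.006, 0, -1.5, 0, 0], [1, -0.09, 0.006, 0, -1.5, 0, 0], [1, -0.09, 0.006, 0.0, -1.5, 0, 0]])

```text
time_s: 6.6
position: [0.511, -0.1091, 0.118]
tool_rot: [0.027, 1.565, -0.032]
contact_force: [0.2, -0.6, 0.3]
gripper_width: 0.0
```

```bash
python3 t.py .5685 .20 .115 87.5;  python3 - <<'E'
from h import *
s=robot.snapshot("top")
for m in big(masks(s)["yel"]):
    ce,d=line(m,s,.02); print("yel",m.sum(),ce,np.degrees(np.arctan2(d[1],d[0])))
E
```

```text
t 6.6 pos [ 0.511  -0.1091  0.118 ] yaw 87.84 F [ 0.2 -0.6  0.3] w 0.0 j [-0.46 -0.13 -0.34  1.35 -0.   -0.42]
[1, 0.0022, 0.3111, 0.0458, 0.3, 0.3, 0.2]
yel 588 [0.71054247 0.20686439] 76.77614605620806
yel 475 [ 0.55619022 -0.09861696] -92.93170246033486
yel 203 [0.15577545 0.59392711] -57.65956140353601
yel 191 [0.56157908 0.03819046] -92.48462343570348
```

The slot is within 0.5° of the bar axis (-92.9° against -92.5°). Next I move behind the pusher.

Call:
carry_out(targets=[[1, 0, 0.04, 0.006, 0, 0, 0], [1, 0, 0.09, 0.013, 0, 0, 0], [1, 0, 0.14, 0.02, 0, 0, 0], [1, 0, 0.19, 0.028, 0, 0, 0], [1, 0, 0.24, 0.035, 0, 0, 0], [1, 0, 0.28, 0.042, 0, 0, 0], [1, 0.002, 0.313, 0.046, 0, 0, 0], [1, 0.002, 0.313, 0.046, 0, 0, 0]])

```text
time_s: 7.65
position: [0.5655, 0.2049, 0.1099]
tool_rot: [0.027, 1.573, -0.028]
contact_force: [0.6, 0.5, 0.2]
gripper_width: -0.0001
```

Call:
carry_out(targets=[[1, 0, 0, 0, 0, 0, 0], [1, 0, 0, 0, 0, 0, 0]])

```text
time_s: 7.9
position: [0.5664, 0.2022, 0.1115]
tool_rot: [0.03, 1.571, -0.031]
contact_force: [0.1, 0.4, -0.3]
gripper_width: -0.0004
```

```bash
python3 t.py .569 .20 .055 87.5
```

```text
t 7.9 pos [0.5664 0.2022 0.1115] yaw 87.78 F [ 0.1  0.4 -0.3] w -0.0004 j [ 0.13  0.12 -0.1   1.35 -0.    0.16]
[1, 0.0565, -0.0021, 0.0027, 0.3, -0.0, 0.0]
```

Call:
carry_out(targets=[[1, 0.03, 0, 0.003, 0, 0, 0], [1, 0.0565, -0.001, 0.003, 0.3, 0, 0], [1, 0.0565, -0.003, 0.003, 0.3, 0, 0], [1, 0.0565, -0.012, 0.0025, 0.3, 0, 0], [1, 0.0565, -0.022, 0.002, 0.3, 0, 0], [1, 0.0565, -0.03, 0.0015, 0.3, 0, 0], [1, 0.0565, -0.04, 0.001, 0.3, 0, 0], [1, 0.0565, -0.04, 0.001, 0.3, 0, 0]])

```text
time_s: 8.9
position: [0.5665, 0.1623, 0.0562]
tool_rot: [0.034, 1.569, -0.035]
contact_force: [-0.6, -0.8, 0.3]
gripper_width: -0.0
```

```bash
python3 t.py .5622 .04 .055 87.5 .5614 .022 .055 87.5
python3 - <<'E'
from h import *
s=robot.snapshot("scene");a=s["image"][130:300,180:380];cv2.imwrite("pics/s3.png",cv2.resize(a,None,fx=3.2,fy=3.2,interpolation=cv2.INTER_CUBIC))
E
```

```text
t 8.9 pos [0.5665 0.1623 0.0562] yaw 87.49 F [-0.6 -0.8  0.3] w -0.0 j [ 0.06  0.11 -0.21  1.24 -0.    0.1 ]
[1, 0.0012, -0.1224, 0.001, -0.0, 0.1, 0.0]
[1, 0.0012, -0.1404, 0.001, -0.0, 0.1, 0.0]
```

View pics/s3.png

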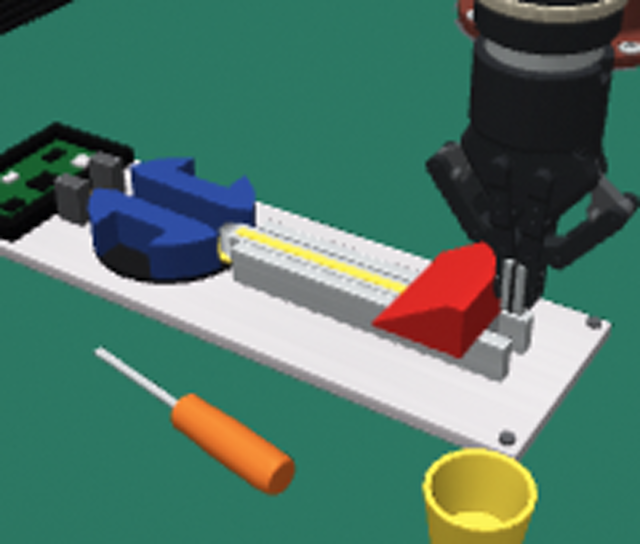

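The finger at crop (515,280) presses the face centrally. The bar nose (230,240) faces the aligned slot, with the keeper beyond at (90,180). I continue the push.

Call:
carry_out(targets=[[1, 0, -0.015, 0, 0, 0, 0], [1, 0, -0.03, 0, 0, 0, 0], [1, 0, -0.046, 0, 0, 0, 0], [1, 0, -0.062, 0, 0, 0, 0], [1, 0, -0.078, 0, 0, 0, 0], [1, 0, -0.094, 0.0005, 0, 0, 0], [1, 0, -0.11, 0.001, 0, 0, 0], [1, 0, -0.12, 0.001, 0, 0, 0]])

```text
time_s: 9.95
position: [0.5612, 0.043, 0.0552]
tool_rot: [0.034, 1.572, -0.033]
contact_force: [-3.2, 4.9, 2.3]
gripper_width: -0.0
```

```bash
python3 t.py .5614 .022 .055 87.5
```

```text
t 9.95 pos [0.5612 0.043  0.0552] yaw 87.54 F [-3.2  4.9  2.3] w -0.0 j [-0.16  0.04 -0.29  1.24  0.   -0.11]
[1, 0.0002, -0.021, 0.0011, 0.0, -0.1, -0.0]
```

Call:
carry_out(targets=[[1, 0, -0.005, 0, 0, 0, 0], [1, 0, -0.01, 0, 0, 0, 0], [1, 0, -0.014, 0, 0, 0, 0], [1, 0, -0.016, 0, 0, 0, 0], [1, 0, -0.018, 0, 0, 0, 0], [1, 0, -0.02, 0, 0, 0, 0], [1, 0, -0.02, 0, 0, 0, 0]])

```text
time_s: 10.82
position: [0.5607, 0.0296, 0.0553]
tool_rot: [0.039, 1.571, -0.021]
contact_force: [0.1, 34.6, 4.9]
gripper_width: -0.0001
```

```bash
python3 t.py; python3 m.py | grep red
```

```text
t 10.825 pos [0.5607 0.0296 0.0553] yaw 87.81 F [ 0.1 34.6  4.9] w -0.0001 j [-0.19  0.03 -0.3   1.24  0.01 -0.15]
red [172.62164 418.95145] [0.1699851  0.23532833] [0.15327015 0.24467331]
red [197.31439 226.348  ] [0.55352011 0.1866608 ] [0.55239222 0.1940279 ]
red [315.24774 241.46768] [ 0.52336477 -0.04936865] [ 0.52101135 -0.05159391]
red [290.555  434.0711] [0.14313109 0.00047819] [0.12532477 0.00027873]
scene pred [207.88360695 178.68501603] [260.04771905 206.09944814]
```

The push stops hard at 35 N, close to the computed home position. I back off, lift clear and check.

Call:
carry_out(targets=[[1, 0, 0.01, 0, 0, 0, 0], [1, 0, 0.03, 0, 0, 0, 0], [1, 0, 0.05, 0, 0, 0, 0], [1, -0.05, 0.05, 0, 0, 0, 0], [1, -0.1, 0.09, -0.03, 0, 0, 0], [1, -0.13, 0.14, -0.05, 0, 0, 0], [1, -0.13, 0.19, -0.07, 0, 0, 0], [1, -0.13, 0.22, -0.08, 0, 0, 0]])

```text
time_s: 11.92
position: [0.4897, 0.2496, 0.1865]
tool_rot: [0.032, 1.569, -0.032]
contact_force: [0.8, 0.4, -0.0]
gripper_width: 0.0004
```

Run:
```python
from h import *
s=robot.snapshot("top");O=np.array([.5605,.0022]);ex=np.array([-.0436,-.999])
m=max((m for m in big(masks(s)["red"]) ),key=lambda m:m[190:260,200:330].sum())
q=cv2.boxPoints(cv2.minAreaRect(np.argwhere(m)[:,::-1].astype(np.float32)))
for p in q: print("red",p,"xfix@.077",(at_z(s,p,.077)[:2]-O)@ex,"@.041",(at_z(s,p,.041)[:2]-O)@ex)
for m in big(masks(s)["yel"]):
    ce,d=line(m,s,.039); ys,xs=np.nonzero(m);print("yel",m.sum(),ce,np.degrees(np.arctan2(d[1],d[0])),xs.min(),xs.max())
for t in["screwdriver","flux_bottle","parts_cup"]:
    r=robot.cut_out(t,s)
    if r: print(t,r[0]["extent"])
for x in (.187,.192,.197): print(x,proj(s,np.r_[O+ex*x,.039]))
a=s["image"][165:275,200:440];cv2.imwrite("pics/t4.png",cv2.resize(a,None,fx=3.3,fy=3.3,interpolation=cv2.INTER_CUBIC))
```

```text
red [281.66727 244.98613] xfix@.077 -0.013329101577178915 @.041 -0.013704643124358058
red [283.53036 200.27211] xfix@.077 -0.01336171274912373 @.041 -0.013738579631307531
red [312.64645 201.48528] xfix@.077 0.04473304404587439 @.041 0.046717178322973986
red [310.78336 246.1993 ] xfix@.077 0.04466084103986465 @.041 0.04664204094921237
yel 565 [0.70759634 0.20268461] 88.23993439046701 180 207
yel 196 [ 0.55507086 -0.11439446] -92.40377417037676 314 377
screwdriver [250.2, 142.2, 73.9, 21.9]
flux_bottle [315.3, 198.2, 55.4, 54.4]
parts_cup [182.1, 135.8, 29.9, 31.3]
0.187 [379.5908146  226.27062243]
0.192 [382.0218083  226.37519506]
0.197 [384.4535718 226.4798008]
```

View pics/t4.png

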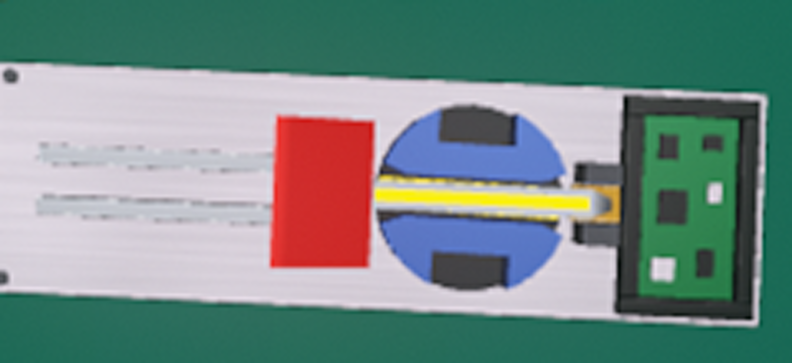

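The top picture shows the bar running through the slot from (375,190) to a nose at (606,205) between the jaws (600,175)/(600,235), with the disc in line. I check the bystanders against the first picture and hand in.

Run:
```python
from h import *
s=robot.snapshot("top");a=cv2.imread("pics/top0.png").astype(int);d=abs(s["image"].astype(int)-a).max(2)
for n,(x,y,w,h) in dict(screw=(247,135,80,32),flux=(370,140,26,28),cup=(178,132,34,38)).items(): print(n,(d[y:y+h,x:x+w]>40).sum())
print(robot.observe()["contact_force"]);print(robot.hand_in())
```

```text
screw 0
flux 0
cup 0
[ 0.20018293 -0.68788078  0.70730646]
the job is handed in; nothing more can be done
None
```

The board is locked, and I handed the job in at about 12 s of robot time. I turned the disc about 72° counterclockwise with the shut fingertip in the bar-side notch. Then I pushed the red pusher until the bar hit a solid stop at about 35 N, and backed off clear.

**Last checks**
- **Disc:** the slot was within about 0.5° of the bar before the push.
- **Bar:** it runs right through the disc, with its nose between the keeper jaws. I measured about 151 mm of pusher movement, and the bar appeared to start about 5 mm along (a rough reading). That makes about 155 mm in all, which matches full travel to within a few millimetres. I rely mainly on the hard stop for "fully home".
- **Bystanders:** the screwdriver, bottle and cup show no change from the first picture.
- **Robot:** the contact force reads about zero and the arm is clear of everything.

**Disagreement:** in the last check the detector reported the flux bottle on top of the disc. That was a false detection, because the picture comparison shows the bottle where it was.

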